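Square up the comb board on its stack

TASK

The upper comb board was set down crooked on the board below, with a rasp left lying under it. Draw the rasp out by its handle and put it in the grey tool tray, then nudge the upper board across, keeping the combs on it, until all four corner pins have dropped fully home in the sockets of the lower board. Leave the other things on the bench where they are.

Things in the scene. Friction and masses are not known exactly. Their poses are not given: they have to be found in the camera images.
- base_board: Lower plywood stacking board, 170 (its x) x 200 (its y) x 18 mm, screwed to the bench on two bearers so that it cannot move. Origin at bench height under the board's middle, z up, +x roughly away from the robot; its top face is at z = 55 mm
- socket (a point): Mouth of one of the lower board's four sockets, at its x = +42, y = +68, z = 55 mm; the others mirror it (x = +-42, y = +-68 mm). Each is 17 mm wide, 12 mm deep, edges broken
- top_board: Loose upper board, 170 (its x) x 200 (its y) mm, 0.45 to 0.7 kg, carrying the combs on four legs. Origin in its middle at the legs' shoulders (lower ends), z up; the board fills z = 36 to 54 mm. Seated, its x, y and yaw are those of base_board, the outlines flush, and its origin is 55 mm above the bench (play about 1 mm); with the pins on the lower board's face, 65 mm
- top_deck (a point): Middle of the upper board's top face. At the start the board stands with its pin tips on the lower board, shifted 20 to 28 mm towards -x of base_board (to the robot), up to 20 mm along y, turned up to 6 degrees. It has no rim or handle and is too wide to grasp; pushed at its edge it slides at 2 to 8 N
- pin (a point): Tip of one of the upper board's four tapered pins, at its x = +42, y = +68, z = -10 mm; the others mirror it. A pin is 10 mm long, 14 mm wide at the root, 8 mm at the tip, under a leg 22 mm wide; once the tips are over the sockets the board drops and centres itself
- rasp: Loose wood rasp, 200 mm long: flat steel blade 110 x 18 x 5 mm towards its +x, round wooden handle 76 mm long and 21 to 23 mm thick towards its -x. Origin under the middle of the blade, z up. At the start the blade lies flat on base_board, under the far (+x) edge of top_board and over a socket, where it stops the pins; the handle sticks out beyond the +y edge of base_board, 57 mm above the bench
- rasp_grip (a point): Middle of the rasp's handle, on its axis, 107 mm from the middle of the blade; the place to grip it from above, across the handle
- tool_tray: Grey open tool tray, fixed, 120 (its x) x 250 (its y) mm outside, walls 6 mm thick and 28 mm high, floor 6 mm thick. Origin at bench height under its middle
- comb1: Finished dark wooden comb, 130 (its x) x 36 x 7 mm, 40 g, lying loose and flat on top_board; origin under its middle
- comb2: Finished dark wooden comb, 130 (its x) x 36 x 7 mm, 40 g, lying loose and flat on top_board; origin under its middle
- comb3: Finished dark wooden comb, 130 (its x) x 36 x 7 mm, 40 g, lying loose and flat on top_board; origin under its middle
- mallet: Bystander: wooden mallet lying on the bench, head 58 x 105 x 65 mm; origin under the head's middle, on the bench
- glue: Bystander: white glue bottle with an orange nozzle, 48 mm across, 135 mm high, standing; origin under its middle
- tub: Bystander: open white plastic tub, 136 mm across, 120 mm high; origin under its middle
- tape: Bystander: roll of paper tape lying flat, 110 mm across, 24 mm high; origin under its middle
- gouge: Bystander: carving gouge lying on the bench, 210 mm long; origin at the ferrule between handle and blade, on the bench
Things that resemble listed ones, but are neither listed nor needed, are in the scene too. What is shaped like the comb1 but purple or turquoise is not meant.

How it is judged:
By the outcome, as a careful person would: the job done as asked, in the order asked, and still so for the second after the job is handed in, with the robot touching nothing.
It also fails if it takes over 58 s, if anything falls off the work surface, if the arm or the gripper's body presses on something with over 40 N, if the wrist force passes 120 N, or if a joint passes its speed limit or range.

ROBOT

A 6-joint arm with a two-finger parallel gripper is mounted at the origin on the work surface. World frame = base frame: x ahead of the robot, y to its left, z up, the work surface at z = 0. Lengths are in m, angles in rad, forces in N, time in s.
With the tool pointing down it reaches from about 0.375 to 0.9 m from the base axis. Payload 3.1 kg.
Tool frame: the origin (TCP) lies between the finger pads; the fingertips stand 25 mm ahead of it and the grasp point (between the pads) lies 6 mm ahead of it; y points along the fingers, x is the direction in which the jaws open and shut, and the axes are right-handed (so a half turn about y gives the same grasp; the last joint's range is limited). The gripper opens to 87 mm and grips with 3 to 60 N. Pads are 19 mm wide; open, the fingers measure 117 mm over their backs; the gripper's body (75 mm by 190 mm) begins 51 mm behind the grasp point.
Start: joints at [-1.327, 0.527, 1.433, -0, 1.181, -0.178], TCP at [0.256, -0.57, 0.248] pointing down, gripper open.
Joint ranges: [-3.08, 3.08], [-0.75, 2.2], [0.22, 2.44], [-1.43, 4.57], [0, 2.65], [-2.85, 2.85]. Speed limits (rad/s): [2.79, 2.79, 3.14, 3.14, 3.14, 3.14].

INTERFACE

Orientations are given as a unit quaternion [x, y, z, w].
In Python, from rig import robot gives the robot as it stands.
- The arm moves only by the tool carry_out, never from a script. Its argument "moves" is a list of rows, each a list of 7 numbers: the opening, from 0 (shut) to 1 (fully open), then the shift along the tool's x, y, z in cm, then the turn, a rotation vector about the tool's x, y, z in rad. In form: [[grip, x, y, z, rx, ry, rz], ...]. A call has 1 to 20 rows; each row is the pose to reach, as a shift and turn from the pose commanded when the call began, along the tool's axes at that moment; what a row does not reach only later rows make up. A row lasts 1/10 s, in which the tool goes at most 50 mm and 8.59 degrees, less where a joint would pass 70% of its speed; a pose out of reach is approached as far as the arm can. A call with a gripper value outside its range is refused whole. The fingers move at their own pace and stop on an object; "force" is the grip in N (left out, the last holds). Time passes only in rows, so rows that repeat a pose let the fingers close. It gives the time, the measured TCP pose, the force and the opening at its end, in the units of the state.
- robot.get_obs(): the state, without advancing time (a new reading comes with each control period).
- robot.camera(name): name is "scene" or "top" or "wrist"; returns the picture (384x512x3 uint8, red, green, blue); there is no depth.
- robot.camera_params(name): a dict with "fx", "fy", "cx", "cy" (pixels), "extrinsics" (4x4, takes a point from camera to world coordinates); the wrist camera has in their place "mount" (4x4, takes a point from camera to tool coordinates, whose origin is the TCP and whose axes are the tool frame's). Camera axes: x right, y down, z forward; pixel columns grow to the right and rows downward; lengths in m; the calibration is good to about 2 mm. A picture is of the moment at which its call begins: read the wrist's pose just before it. camera_params takes no time and is no camera call.
- robot.hand_in(): hands the job in, once; it reports no verdict.
The state is a dict: "time": time; "q": joint angles; "joint_velocities": joint speeds; "joint_torque": joint torques, N m; "position": TCP position; "tool_rot": TCP orientation; "ft_force": force on the tool from outside, world axes, zero at the start; "moment": the same for the moment, N m; "grip_width": finger opening in m.
Only numpy, scipy, OpenCV 4.12 (cv2) and the standard library are available. Lean on these libraries where they do the work, as an engineer would, in place of code of your own. Each camera call takes 0.05 s, during which the arm holds its last target.

## Working session

There is one attempt and no reset: what is moved stays moved. The work goes in short steps, Python scripts to look and compute and a tool call to move; the robot and the scene stay as the last step left them, time stands still between calls to the robot, and variables do not carry over. Pictures are saved under pics/ and viewed, and the job is handed in when it is done.

Besides the shell and the picture viewer there is one more tool, called after "Emit:" in YAML: its name, and indented under it one key for each argument. carry_out: Moves the arm, as the interface text tells. Its arguments: {"type":"object","properties":{"moves":{"type":"array"},"force":{"type":"number"}},"required":["moves"]}

```bash
ls; mkdir -p pics; python3 - <<'E'
from rig import robot
import cv2,numpy as np
o=robot.get_obs();print(o)
for n in ("scene","top","wrist"):
    p=robot.camera_params(n);print(n,p)
    cv2.imwrite(f"pics/{n}0.png",robot.camera(n)[:,:,::-1])
E
```

```text
pics
{'time': 0.0, 'q': array([-1.32648231e+00,  5.28421271e-01,  1.43388901e+00,  5.97466239e-07,
        1.18140482e+00, -1.78477790e-01]), 'joint_velocities': array([ 0.00092185, -0.00085419, -0.00035887,  0.00076391,  0.00051891,
        0.00066534]), 'joint_torque': array([-6.31538915e-04, -4.40046787e+01, -1.76592153e+01,  6.33846782e-02,
        5.80563443e-02, -1.47754113e-04]), 'position': array([ 0.2563164 , -0.569284  ,  0.24660339]), 'tool_rot': array([-0.59326857,  0.38450453, -0.38340922,  0.59429458]), 'ft_force': array([-0.33412598,  0.11981803,  0.4862994 ]), 'moment': array([0.00068125, 0.01585618, 0.04245917]), 'grip_width': 0.08688026948100774}
scene {'fx': 463.6710133593965, 'fy': 463.6710133593965, 'cx': 258.53377214941617, 'cy': 183.75280958364266, 'extrinsics': array([[-0.34594943,  0.60973388, -0.71312242,  1.6415938 ],
       [ 0.93814194,  0.21309004, -0.2729145 ,  0.37334833],
       [-0.01444593, -0.76342467, -0.6457353 ,  1.09282193],
       [ 0.        ,  0.        ,  0.        ,  1.        ]])}
top {'fx': 461.09942045402903, 'fy': 461.09942045402903, 'cx': 258.2302742981809, 'cy': 199.67306876795453, 'extrinsics': array([[-0.02139746, -0.98988703,  0.14023487,  0.33554472],
       [-0.99968124,  0.02306407,  0.01026978, -0.04442763],
       [-0.01340031, -0.13997042, -0.990065  ,  1.62191238],
       [ 0.        ,  0.        ,  0.        ,  1.        ]])}
wrist {'fx': 317.97043630612035, 'fy': 317.97043630612035, 'cx': 252.10192316937932, 'cy': 189.81508563405686, 'mount': array([[ 9.99999740e-01, -6.56899587e-04,  2.97770947e-04,
        -4.72005061e-04],
       [-4.67941981e-04, -2.76757594e-01,  9.60939652e-01,
        -1.38447206e-01],
       [-5.48830490e-04, -9.60939542e-01, -2.76757829e-01,
         7.69745042e-02],
       [ 0.00000000e+00,  0.00000000e+00,  0.00000000e+00,
         1.00000000e+00]])}
```

View pics/scene0.png

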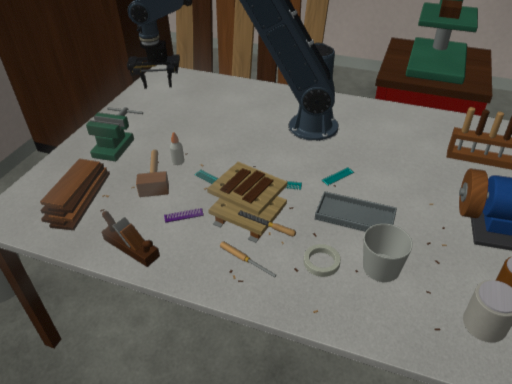

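View pics/top0.png

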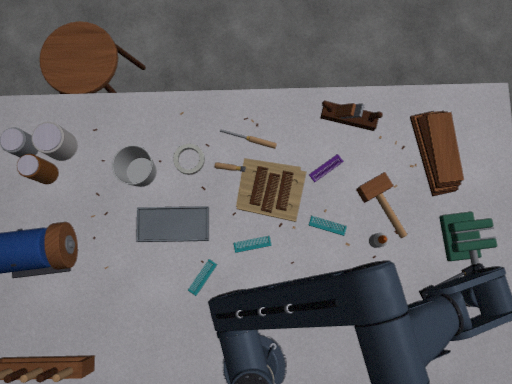

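View pics/wrist0.png

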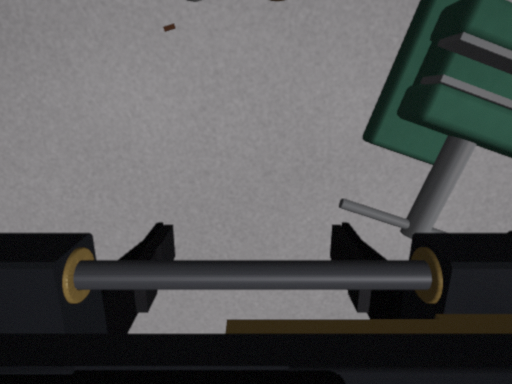

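```bash
python3 - <<'E'
import cv2
t=cv2.imread("pics/top0.png")[110:260,120:350];s=cv2.imread("pics/scene0.png")[150:290,150:420]
cv2.imwrite("pics/topc.png",cv2.resize(t,None,fx=3.4,fy=3.4,interpolation=2))
cv2.imwrite("pics/scenec.png",cv2.resize(s,None,fx=2.9,fy=2.9,interpolation=2))
E
```

```text
(no output)
```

View pics/topc.png

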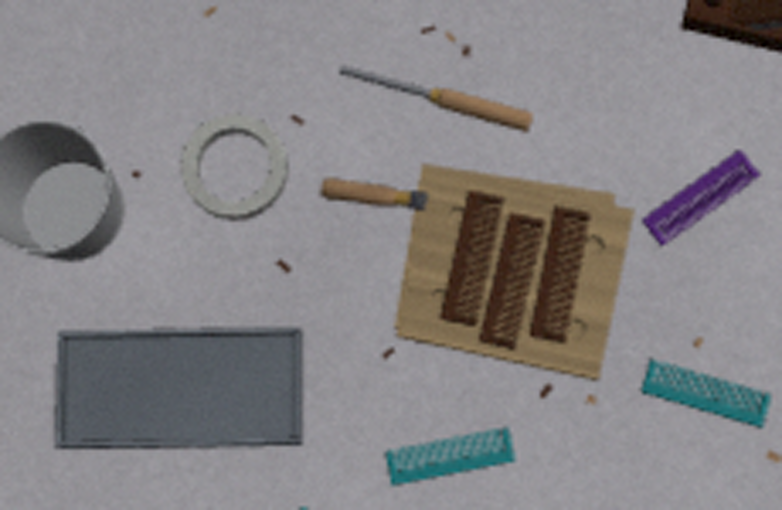

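View pics/scenec.png

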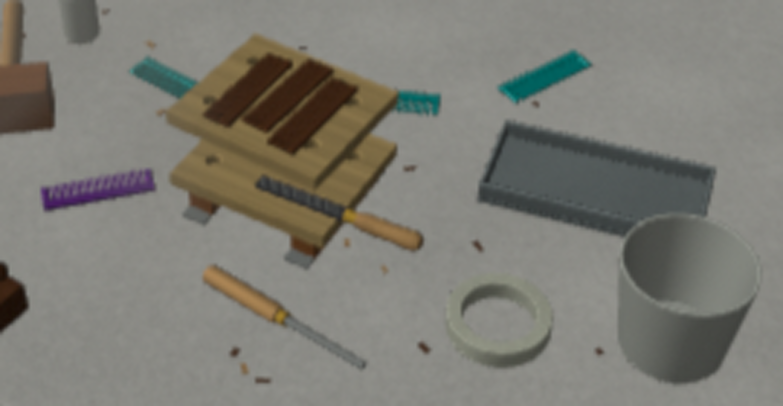

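```bash
cat > h.py <<'E'
import numpy as np,cv2
from scipy.spatial.transform import Rotation as R
from rig import robot
def cam(n,o=None):
    p=robot.camera_params(n)
    if n=="wrist":
        T=np.eye(4);T[:3,:3]=R.from_quat(o["tool_rot"]).as_matrix();T[:3,3]=o["position"]
        E=T@p["mount"]
    else:E=p["extrinsics"]
    return p["fx"],p["fy"],p["cx"],p["cy"],E
def on_plane(c,u,v,z):
    fx,fy,cx,cy,E=c
    d=E[:3,:3]@np.array([(u-cx)/fx,(v-cy)/fy,1]);t=(z-E[2,3])/d[2]
    return E[:3,3]+t*d
def proj(c,P):
    fx,fy,cx,cy,E=c
    q=E[:3,:3].T@(np.asarray(P)-E[:3,3]);return np.array([fx*q[0]/q[2]+cx,fy*q[1]/q[2]+cy])
def totool(o,dw): # world vector -> tool cm
    return R.from_quat(o["tool_rot"]).inv().apply(dw)*100
def crop(img,u0,u1,v0,v1,f,name):
    c=cv2.resize(img[v0:v1,u0:u1],None,fx=f,fy=f,interpolation=cv2.INTER_CUBIC);cv2.imwrite(name,c)
E
python3 - <<'E'
from h import *
o=robot.get_obs();print(R.from_quat(o["tool_rot"]).as_matrix().round(3))
t=cv2.imread("pics/top0.png");s=cv2.imread("pics/scene0.png")
crop(t,210,310,150,225,8,"pics/tz.png");crop(s,200,300,155,245,6.6,"pics/sz.png")
c=cam("top")
f=lambda u,v:(120+u/3.4,110+v/3.4)
for n,(u,v),z in [("handle end",(322,189),.0575),("ferrule",(410,199),.0575),("tray",(57,333),.028),("tray",(301,329),.028),("tray",(300,443),.028),("tray",(57,447),.028),
 ("tub",(45,190),.12),("tape",(235,167),.024)]:
    print(n,on_plane(c,*f(u,v),z).round(3))
E
```

```text
[[ 0.41  -0.     0.912]
 [-0.912  0.002  0.41 ]
 [-0.002 -1.     0.   ]]
handle end [0.68  0.12  0.058]
ferrule [0.667 0.031 0.058]
tray [0.542 0.397 0.028]
tray [0.54  0.146 0.028]
tray [0.424 0.148 0.028]
tray [0.425 0.395 0.028]
tub [0.672 0.386 0.12 ]
tape [0.713 0.214 0.024]
```

View pics/tz.png

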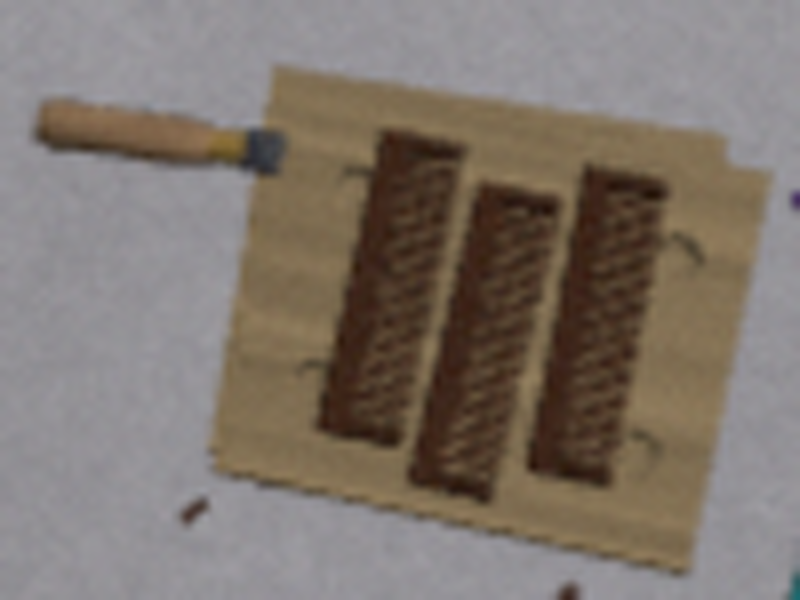

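View pics/sz.png

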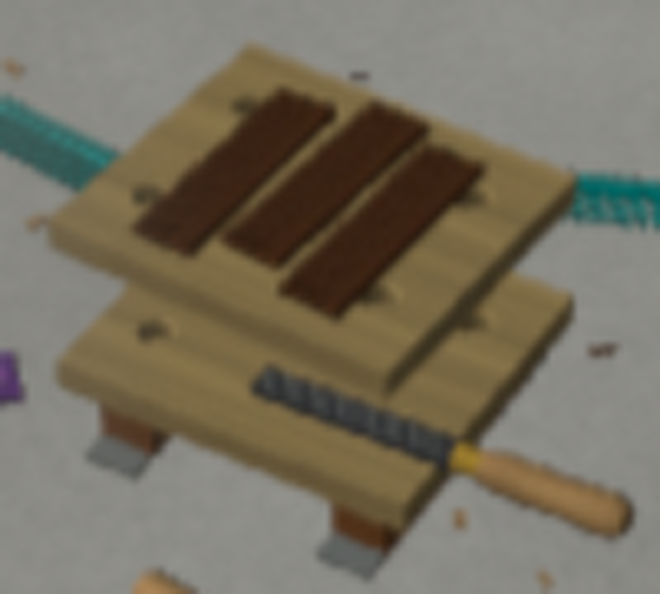

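```bash
python3 - <<'E'
from h import *
c=cam("top");s=cam("scene")
f=lambda u,v:(210+(u+.5)/8-.5,150+(v+.5)/8-.5)
g=lambda u,v:(200+u/6.6,155+v/6.6)
print("TOP board from top view")
T={}
for n,p in [("+x-y",(772,170)),("-x-y",(690,562)),("-x+y",(212,460))]:
    T[n]=on_plane(c,*f(*p),.119);print(n,T[n].round(4))
ey=T["-x+y"]-T["-x-y"];ex=T["+x-y"]-T["-x-y"]
print(np.linalg.norm(ey),np.linalg.norm(ex),np.degrees(np.arctan2(-ey[0],ey[1])),np.degrees(np.arctan2(ex[1],ex[0])),"ctr",(T["+x-y"]+T["-x+y"])/2)
print("scene")
S={}
for n,p in [("+x+y",(390,375)),("-x+y",(577,180)),("-x-y",(250,43)),("+x-y",(50,225))]:
    S[n]=on_plane(s,*g(*p),.119);print(n,S[n].round(4))
print("ctr",((S["+x-y"]+S["-x+y"])/2).round(4))
B={}
print("BASE top", on_plane(c,*f(725,135),.055).round(4), on_plane(c,*f(275,65),.055).round(4))
for n,p in [("+x+y",(405,493)),("-x+y",(573,300)),("+x-y",(58,360))]:
    B[n]=on_plane(s,*g(*p),.055);print(n,B[n].round(4))
a=B["-x+y"]-B["+x+y"];b=B["+x-y"]-B["+x+y"]
print(np.linalg.norm(a),np.linalg.norm(b),np.degrees(np.arctan2(-a[1],-a[0])),np.degrees(np.arctan2(b[0],-b[1])),"ctr",(B["+x-y"]+B["-x+y"])/2)
print("socket -y+x", on_plane(s,*g(152,330),.055), on_plane(s,*g(470,318),.055))
print("handle end, ferrule",on_plane(s,*g(622,515),.0575),on_plane(s,*g(462,457),.0575), on_plane(c,*f(40,122),.0575),on_plane(c,*f(240,150),.0575))
E
```

```text
TOP board from top view
+x-y [ 0.6414 -0.1895  0.119 ]
-x-y [ 0.4791 -0.1502  0.119 ]
-x+y [0.5256 0.0445 0.119 ]
0.2002329886666366 0.1669738672103686 -13.427436016466707 -13.614703623645088 ctr [ 0.58348673 -0.072497    0.119     ]
scene
+x+y [0.6893 0.009  0.119 ]
-x+y [0.5281 0.0481 0.119 ]
-x-y [ 0.4782 -0.1467  0.119 ]
+x-y [ 0.6452 -0.1838  0.119 ]
ctr [ 0.5866 -0.0678  0.119 ]
BASE top [ 0.6703 -0.1759  0.055 ] [0.7061 0.0184 0.055 ]
+x+y [0.6997 0.0194 0.055 ]
-x+y [0.545  0.0531 0.055 ]
+x-y [ 0.6711 -0.1734  0.055 ]
0.15824524789631314 0.1948245413513555 -12.30846740870141 -8.419064869064325 ctr [ 0.6080848  -0.06012091  0.055     ]
socket -y+x [ 0.63571783 -0.13819856  0.055     ] [0.57482714 0.00859313 0.055     ]
handle end, ferrule [0.68167274 0.12017332 0.0575    ] [0.67065616 0.03765193 0.0575    ] [0.68274258 0.12061456 0.0575    ] [0.66826228 0.03406987 0.0575    ]
```

Emit:
carry_out:
  moves:
    - [1, -44, -3.3, 66, 0, -0.99, 0]
    - [1, -44, -3.3, 66, 0, -0.99, 0]
    - [1, -44, -3.3, 66, 0, -0.99, 0]
    - [1, -44, -3.3, 66, 0, -0.99, 0]
    - [1, -44, -3.3, 66, 0, -0.99, 0]
    - [1, -44, -3.3, 66, 0, -0.99, 0]
    - [1, -44, -3.3, 66, 0, -0.99, 0]
    - [1, -44, -3.3, 66, 0, -0.99, 0]
    - [1, -44, -3.3, 66, 0, -0.99, 0]
    - [1, -44, -3.3, 66, 0, -0.99, 0]
    - [1, -44, -3.3, 66, 0, -0.99, 0]
    - [1, -44, -3.3, 66, 0, -0.99, 0]
    - [1, -44, -3.3, 66, 0, -0.99, 0]
    - [1, -44, -3.3, 66, 0, -0.99, 0]
    - [1, -44, -3.3, 66, 0, -0.99, 0]
    - [1, -44, -3.3, 66, 0, -0.99, 0]
    - [1, -44, -3.3, 66, 0, -0.99, 0]
    - [1, -44, -3.3, 66, 0, -0.99, 0]
    - [1, -44, -3.3, 66, 0, -0.99, 0]

```text
time: 2.05
position: [0.677, 0.1013, 0.28]
tool_rot: [0.705, -0.057, 0.055, -0.705]
ft_force: [0.7, -0.7, -0.5]
grip_width: 0.0871
```

```bash
python3 - <<'E'
from h import *
o=robot.get_obs();print(o["time"],o["position"],R.from_quat(o["tool_rot"]).as_matrix().round(3),o["q"])
np.save("o1.npy",o,allow_pickle=True)
im=robot.camera("wrist")[:,:,::-1];cv2.imwrite("pics/w1.png",im);crop(im,0,512,0,384,1.55,"pics/w1z.png")
E
```

```text
2.05 [0.67698422 0.10125102 0.2799566 ] [[ 0.987 -0.002  0.158]
 [-0.158 -0.001  0.987]
 [-0.002 -1.    -0.001]] [-1.41667649e-02  5.82044982e-01  1.23165228e+00 -6.19735923e-04
  1.32974735e+00  1.44553800e-01]
```

View pics/w1z.png

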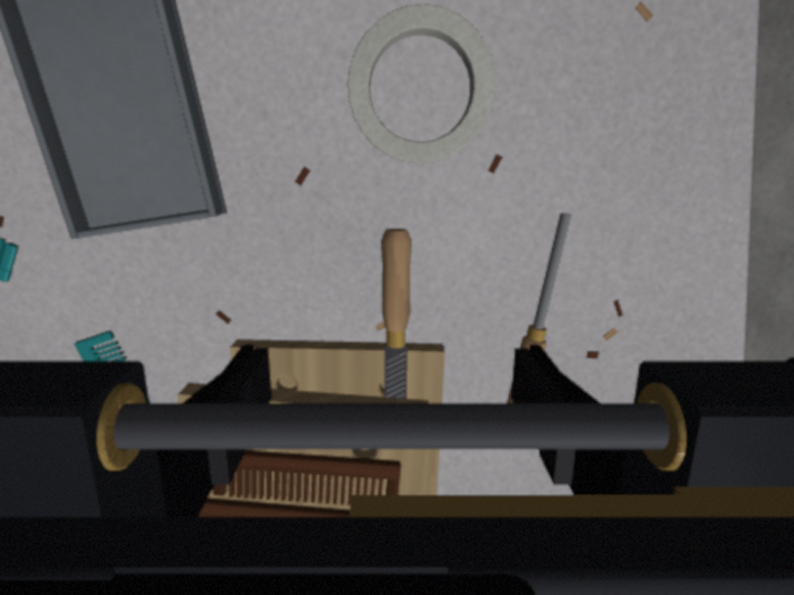

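```bash
python3 - <<'E'
from h import *
o=np.load("o1.npy",allow_pickle=True).item();c=cam("wrist",o)
for n,(u,v),z in [("end",(397,229),.0575),("mid",(397,280),.0575),("joint",(396,332),.0575),("ferr",(395.5,347),.0575),("blade",(396,380),.06),("base++",(444,345),.055),("base-+",(233,341),.055),("sock-+",(288,383),.055)]:
    print(n,on_plane(c,u/1.55,v/1.55,z).round(4))
g=np.array([.676,.0825,.0655]);
E
```

```text
end [0.6854 0.1226 0.0575]
mid [0.6794 0.0844 0.0575]
joint [0.6722 0.0431 0.0575]
ferr [0.6698 0.0308 0.0575]
blade [0.666  0.0038 0.06  ]
base++ [0.7078 0.0254 0.055 ]
base-+ [0.5438 0.0551 0.055 ]
sock-+ [0.5788 0.0126 0.055 ]
```

Emit:
carry_out:
  moves:
    - [1, 0.36, 5, -1.6, 0, 0, 0]
    - [1, 0.36, 10, -1.6, 0, 0, 0]
    - [1, 0.36, 15, -1.6, 0, 0, 0]
    - [1, 0.36, 19, -1.6, 0, 0, 0]
    - [1, 0.36, 21.3, -1.6, 0, 0, 0]
    - [1, 0.36, 21.3, -1.6, 0, 0, 0]
    - [0, 0.36, 21.3, -1.6, 0, 0, 0]
    - [0, 0.36, 21.3, -1.6, 0, 0, 0]
    - [0, 0.36, 21.3, -1.6, 0, 0, 0]
    - [0, 0.36, 21.3, -1.6, 0, 0, 0]
    - [0, 0.36, 21.3, -1.6, 0, 0, 0]
    - [0, 0.36, 21.3, -1.6, 0, 0, 0]
  force: 40

```text
time: 3.3
position: [0.679, 0.0859, 0.0681]
tool_rot: [-0.705, 0.055, -0.056, 0.705]
ft_force: [-1.2, -0.3, 0.2]
grip_width: 0.047
```

```bash
python3 - <<'E'
from h import *
o=robot.get_obs();print(o["time"],o["position"],o["grip_width"],o["ft_force"],R.from_quat(o["tool_rot"]).as_matrix().round(3))
im=robot.camera("wrist")[:,:,::-1];crop(im,0,512,0,384,1.55,"pics/w2.png")
E
```

```text
3.3 [0.67901296 0.08587461 0.06809597] 0.047045250836879195 [-1.15338248 -0.3445903   0.18779894] [[ 0.988  0.001  0.157]
 [-0.157 -0.     0.988]
 [ 0.001 -1.     0.   ]]
```

View pics/w2.png

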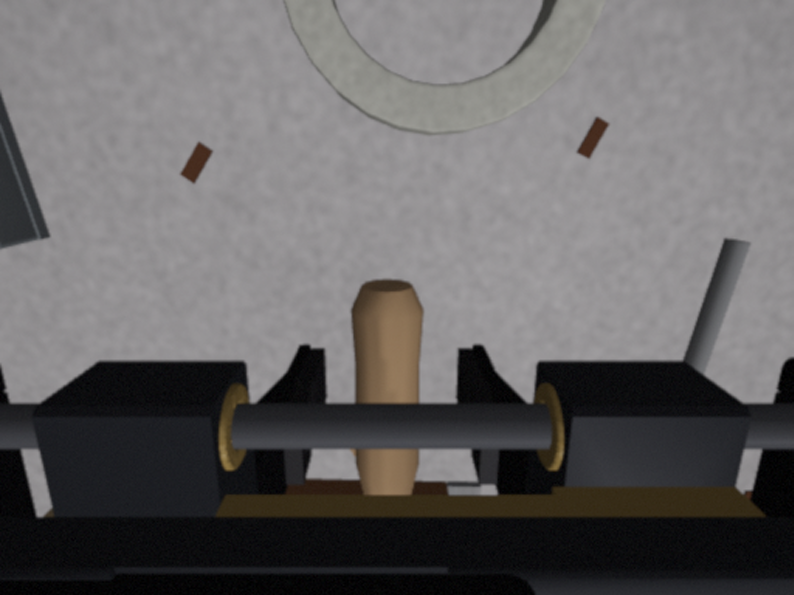

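Emit:
carry_out:
  moves:
    - [0, 0, 0, 0, 0, 0, 0]
    - [0, 0, 0, 0, 0, 0, 0]
    - [0, 0, 0, 0, 0, 0, 0]
    - [0, 0, 0, 0, 0, 0, 0]
    - [0, 0, 0, 0, 0, 0, 0]
    - [0, 0, 0, 0, 0, 0, 0]
  force: 40

```text
time: 3.95
position: [0.6787, 0.0858, 0.0674]
tool_rot: [-0.705, 0.056, -0.056, 0.705]
ft_force: [1.1, 0.4, -0.3]
grip_width: 0.0203
```

Emit:
carry_out:
  moves:
    - [0, 0, 0, 0.7, 0, 0, 0]
    - [0, 0, 0, 2, 0, 0, 0]
    - [0, 0, 0, 4, 0, 0, 0]
    - [0, 0, 0, 6, 0, 0, 0]
    - [0, 0, 0, 8, 0, 0, 0]
    - [0, 0, 0, 10, 0, 0, 0]
    - [0, 0, 0, 12, 0, 0, 0]
    - [0, 0, 0, 13, 0, 0, 0]
    - [0, 0, 0, 13, 0, 0, 0]
  force: 40

```text
time: 4.85
position: [0.6992, 0.2165, 0.0673]
tool_rot: [-0.705, 0.055, -0.055, 0.705]
ft_force: [0.8, -0.2, -1.7]
grip_width: 0.0202
```

```bash
python3 - <<'E'
from h import *
o=robot.get_obs();print(o["time"],o["position"],o["grip_width"],o["ft_force"])
im=robot.camera("scene")[:,:,::-1];cv2.imwrite("pics/s3.png",im);crop(im,150,420,120,300,2.9,"pics/s3z.png")
im=robot.camera("top")[:,:,::-1];cv2.imwrite("pics/t3.png",im);crop(im,120,350,110,260,3.4,"pics/t3z.png")
E
```

```text
4.85 [0.69919212 0.21645225 0.06732298] 0.02017086758978674 [ 0.81099245 -0.24258988 -1.7226743 ]
```

View pics/s3z.png

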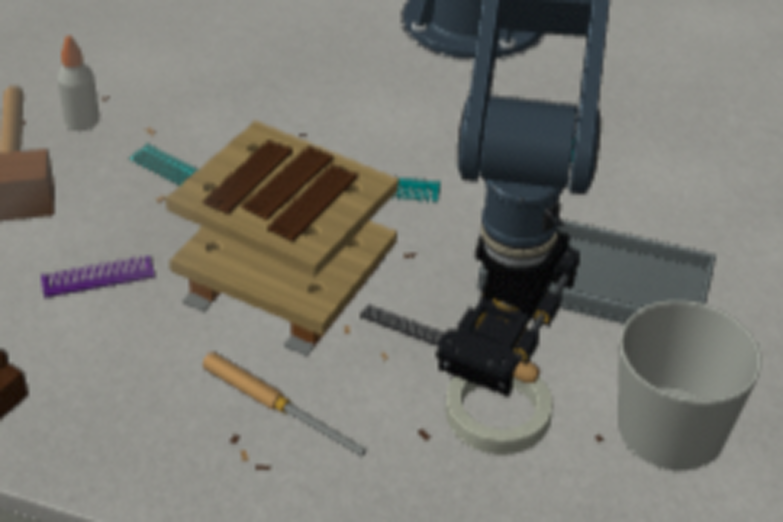

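View pics/t3z.png

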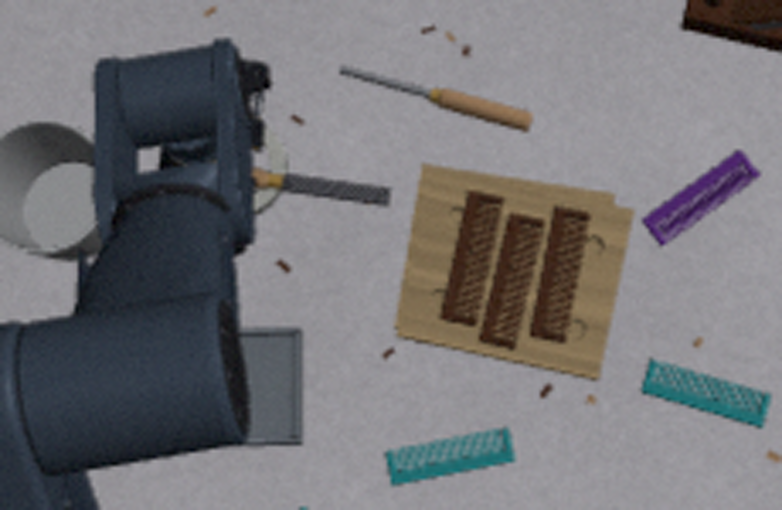

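Emit:
carry_out:
  moves:
    - [0, 0, -2.5, 0, 0, 0, 0]
    - [0, 0, -5, 0, 0, 0, 0]
    - [0, 0, -7.3, 0, 0, 0, 0]
    - [0, -5, -7.3, 0, 0, -0.05, 0]
    - [0, -9, -7.3, 0, 0, -0.1, 0]
    - [0, -13, -7.3, 0, 0, -0.157, 0]
    - [0, -17, -7.3, 0, 0, -0.157, 0]
    - [0, -21.9, -7.3, 0, 0, -0.157, 0]
    - [0, -22.5, -7.3, 4, 0, -0.157, 0]
    - [0, -23.2, -7.3, 8.2, 0, -0.157, 0]
    - [0, -23.2, -7.3, 8.2, 0, -0.157, 0]
    - [0, -23.2, -4, 8.2, 0, -0.157, 0]
    - [0, -23.2, -2, 8.2, 0, -0.157, 0]
    - [0, -23.2, -2, 8.2, 0, -0.157, 0]

```text
time: 6.35
position: [0.4815, 0.3294, 0.0851]
tool_rot: [0.708, -0.003, -0.001, -0.706]
ft_force: [-0.4, -0.3, -0.9]
grip_width: 0.0201
```

```bash
python3 - <<'E'
from h import *
o=robot.get_obs();print(o["time"],o["position"],o["grip_width"],o["ft_force"])
im=robot.camera("wrist")[:,:,::-1];crop(im,0,512,0,384,1.55,"pics/w4.png")
im=robot.camera("scene")[:,:,::-1];crop(im,280,420,130,250,5,"pics/s4z.png")
E
```

```text
6.35 [0.48147423 0.32938125 0.08512936] 0.020106717271191565 [-0.43691291 -0.32151057 -0.94636498]
```

View pics/w4.png

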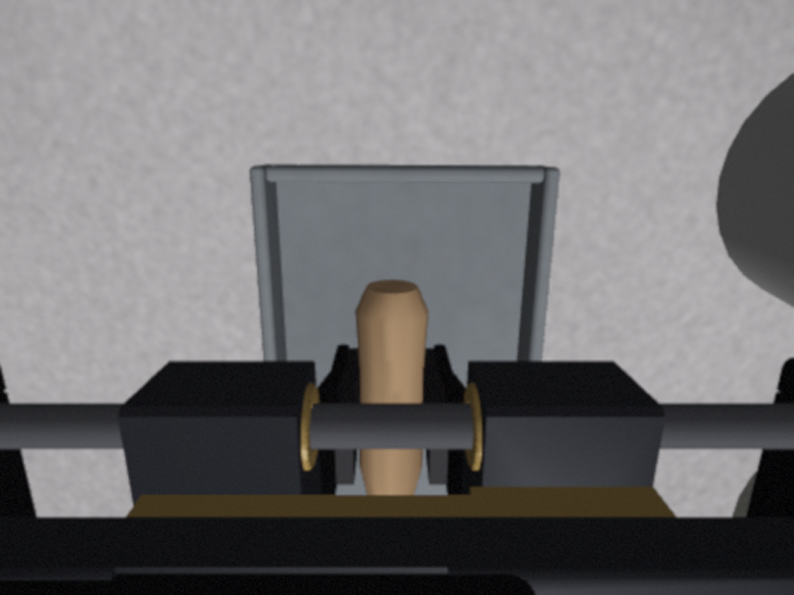

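View pics/s4z.png

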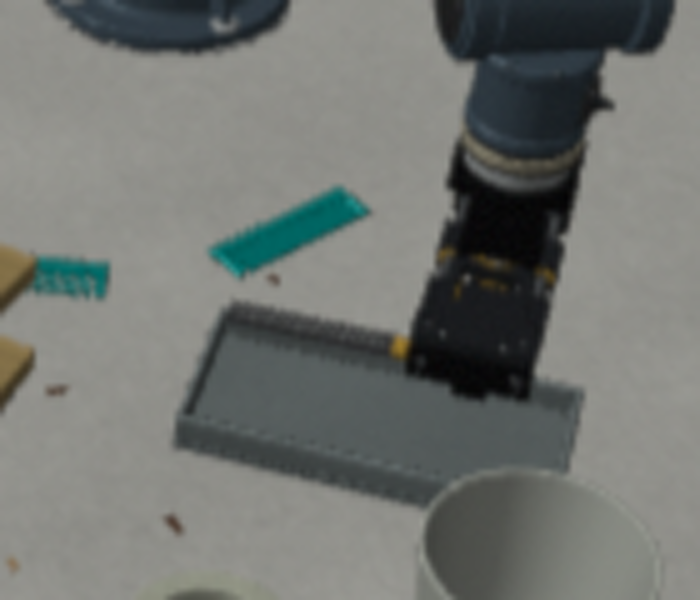

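Emit:
carry_out:
  moves:
    - [0, 0.3, 3, 0.3, 0, 0, 0]
    - [0, 0.3, 4.5, 0.3, 0, 0, 0]
    - [0, 0.3, 5, 0.3, 0, 0, 0]
    - [0, 0.3, 5, 0.3, 0, 0, 0]
    - [0.45, 0.3, 5, 0.3, 0, 0, 0]
    - [0.45, 0.3, 5, 0.3, 0, 0, 0]
    - [0.45, 0.3, 5, 0.3, 0, 0, 0]
    - [0.45, 0.3, 5, 0.3, 0, 0, 0]
    - [0.45, 0.3, 3, 0.3, 0, 0, 0]
    - [0.45, 0.3, -1, 0.3, 0, 0, 0]
    - [0.45, 0.3, -6, 0.3, 0, 0, 0]
    - [0.45, 0.3, -11, 0.3, 0, 0, 0]
    - [1, 0.3, -16, 0.3, 0, 0, 0]
    - [1, 0.3, -18, 0.3, 0, 0, 0]

```text
time: 7.85
position: [0.4881, 0.3357, 0.2736]
tool_rot: [-0.706, -0.003, -0.004, 0.709]
ft_force: [0.5, 0.2, 0.2]
grip_width: 0.0483
```

```bash
python3 - <<'E'
from h import *
o=robot.get_obs();print(o["time"],o["position"],o["grip_width"],o["ft_force"])
im=robot.camera("wrist")[:,:,::-1];crop(im,0,512,0,384,1.55,"pics/w5.png")
im=robot.camera("scene")[:,:,::-1];crop(im,150,420,120,300,2.9,"pics/s5z.png")
E
```

```text
7.85 [0.48810937 0.33569339 0.2736254 ] 0.04834090107384808 [0.48465154 0.16415792 0.20450707]
```

View pics/w5.png

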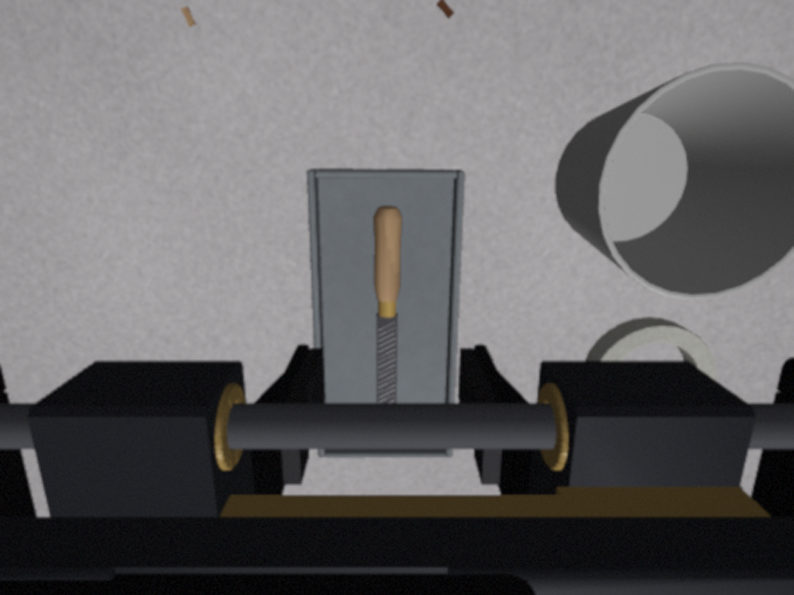

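View pics/s5z.png

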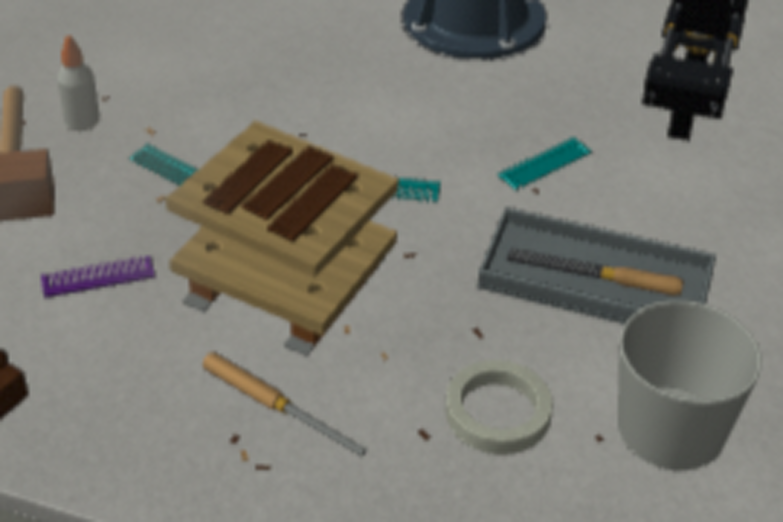

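Emit:
carry_out:
  moves:
    - [1, -1, -0.6, -5, 0, 0.15, 0]
    - [1, -4.8, -0.6, -37.1, 0, 1.75, 0]
    - [1, -4.8, -0.6, -37.1, 0, 1.75, 0]
    - [1, -4.8, -0.6, -37.1, 0, 1.75, 0]
    - [1, -4.8, -0.6, -37.1, 0, 1.75, 0]
    - [1, -4.8, -0.6, -37.1, 0, 1.75, 0]
    - [1, -4.8, -0.6, -37.1, 0, 1.75, 0]
    - [1, -4.8, -0.6, -37.1, 0, 1.75, 0]
    - [1, -4.8, -0.6, -37.1, 0, 1.75, 0]
    - [1, -4.8, -0.6, -37.1, 0, 1.75, 0]
    - [1, -4.8, -0.6, -37.1, 0, 1.75, 0]
    - [1, -4.8, -0.6, -37.1, 0, 1.75, 0]
    - [1, -4.8, -0.6, -37.1, 0, 1.75, 0]
    - [1, -4.8, -0.6, -37.1, 0, 1.75, 0]
    - [1, -4.8, -0.6, -37.1, 0, 1.75, 0]

```text
time: 9.45
position: [0.4373, -0.0361, 0.273]
tool_rot: [-0.454, 0.543, -0.542, 0.453]
ft_force: [-0.3, -0.4, -0.5]
grip_width: 0.0871
```

```bash
python3 - <<'E'
from h import *
o=robot.get_obs();print(o["time"],o["position"],o["grip_width"],o["ft_force"],R.from_quat(o["tool_rot"]).as_matrix().round(3),o["q"].round(2))
np.save("o6.npy",o,allow_pickle=True)
im=robot.camera("wrist")[:,:,::-1];crop(im,0,512,0,384,1.55,"pics/w6.png");cv2.imwrite("pics/w6raw.png",im)
im=robot.camera("scene")[:,:,::-1];cv2.imwrite("pics/s6raw.png",im);crop(im,200,300,155,245,6.6,"pics/s6z.png")
E
```

```text
9.45 [ 0.4373452  -0.0361496   0.27300559] 0.08711657817433884 [-0.27046426 -0.42592993 -0.49888979] [[-0.178 -0.001  0.984]
 [-0.984  0.    -0.178]
 [-0.    -1.    -0.001]] [-0.34  0.24  1.84 -0.    1.06  1.41]
```

View pics/w6.png

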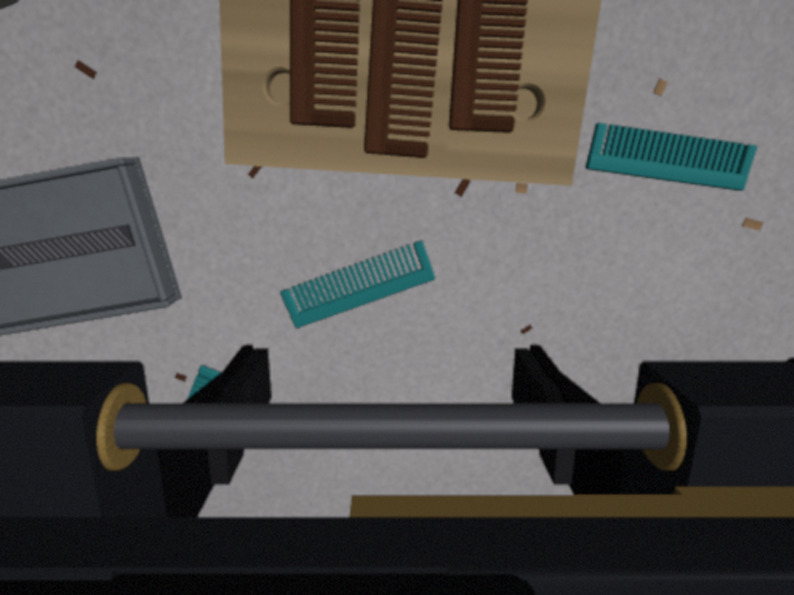

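View pics/s6z.png

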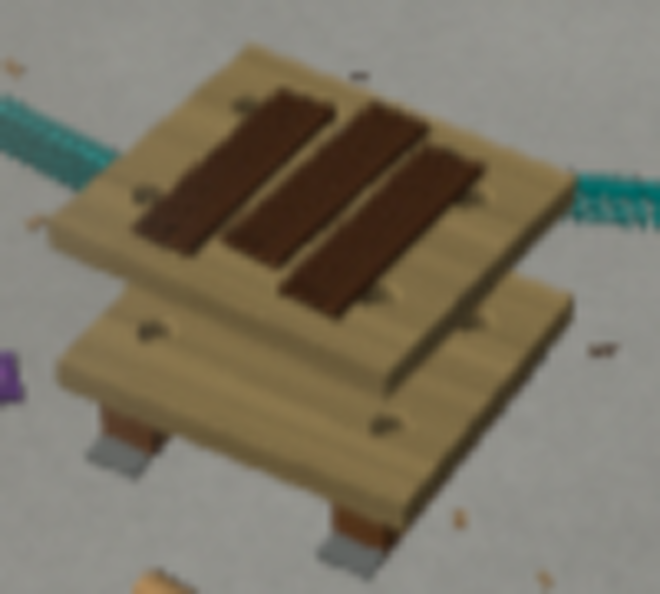

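```bash
cat >> h.py <<'E'
def fit(loc,w):
    loc=np.array(loc,float);w=np.array(w)[:,:2];a=loc-loc.mean(0);b=w-w.mean(0)
    th=np.arctan2((a[:,0]*b[:,1]-a[:,1]*b[:,0]).sum(),(a*b).sum())
    M=np.array([[np.cos(th),-np.sin(th)],[np.sin(th),np.cos(th)]])
    t=w.mean(0)-M@loc.mean(0);r=w-(loc@M.T+t)
    return t,np.degrees(th),np.abs(r).max()
def rel(tb,thb,tt,tht):
    a=np.radians(thb);d=np.array(tt)-tb
    return np.array([np.cos(a)*d[0]+np.sin(a)*d[1],-np.sin(a)*d[0]+np.cos(a)*d[1]])*1e3,tht-thb
E
python3 - <<'E'
from h import *
o=np.load("o6.npy",allow_pickle=True).item();c=cam("wrist",o);s=cam("scene");t=cam("top")
g=lambda u,v:(200+u/6.6-.42,155+v/6.6-.42)
f=lambda u,v:(210+(u+.5)/8-.5,150+(v+.5)/8-.5)
P=lambda c,l,z:[on_plane(c,*x,z) for x in l]
# sockets: visible ellipse centre on face
sk=P(s,[g(152,330),g(385,425),g(470,320)],.055)
print(np.round(sk,4));bs=fit([(.042,-.068),(.042,.068),(-.042,.068)],sk);print("base sockets scene",bs)
bc=P(s,[g(405,493),g(573,300),g(58,360)],.055);b2=fit([(.085,.1),(-.085,.1),(.085,-.1)],bc);print("base corners scene",b2)
ts=fit([(.085,.1),(-.085,.1),(-.085,-.1),(.085,-.1)],P(s,[g(390,375),g(577,180),g(250,43),g(50,225)],.119));print("top scene",ts)
tt=fit([(.085,-.1),(-.085,-.1),(-.085,.1)],P(t,[f(772,170),f(690,562),f(212,460)],.119));print("top top",tt)
wp=P(c,[(226/1.55-.2,163/1.55-.2),(573/1.55-.2,185/1.55-.2)],.119);print("wrist edge corners",np.round(wp,4),fit([(-.085,.1),(-.085,-.1)],wp))
for b in (bs,b2): print(rel(b[0],b[1],ts[0],ts[1]))
o1=np.load("o1.npy",allow_pickle=True).item();c1=cam("wrist",o1)
b3=fit([(.085,.1),(-.085,.1),(-.042,.068)],P(c1,[(444/1.55-.2,345/1.55-.2),(233/1.55-.2,341/1.55-.2),(288/1.55-.2,383/1.55-.2)],.055));print("base wrist",b3)
b4=fit([(.085,-.1),(.085,.1)],P(t,[f(725,135),f(275,65)],.055));print("base topcam",b4)
E
```

```text
[[ 0.6343 -0.1403  0.055 ]
 [ 0.6589 -0.0071  0.055 ]
 [ 0.5747  0.0071  0.055 ]]
base sockets scene (array([ 0.60493546, -0.06668707]), np.float64(-9.957217676355826), np.float64(0.0008145604564859799))
base corners scene (array([ 0.60323062, -0.06313265]), np.float64(-10.631426337908419), np.float64(0.0068343936258248306))
top scene (array([ 0.58367234, -0.07038796]), np.float64(-13.390004983506824), np.float64(0.0023320834858647776))
top top (array([ 0.5841456 , -0.07277797]), np.float64(-13.774856730575559), np.float64(0.0015108629422838638))
wrist edge corners [[ 0.5239  0.0453  0.119 ]
 [ 0.4761 -0.1494  0.119 ]] (array([ 0.58254727, -0.07231819]), np.float64(-13.790377752115123), np.float64(0.0002732603339501427))
(array([-20.30291388,  -7.32180794]), np.float64(-3.4327873071509973))
(array([-17.88402128, -10.73908371]), np.float64(-2.758578645598405))
base wrist (array([ 0.6068108 , -0.05887566]), np.float64(-9.83219770085795), np.float64(0.0021838126281647843))
base topcam (array([ 0.60462334, -0.06339015]), np.float64(-10.434565050515337), np.float64(0.0011831060395689))
```

Emit:
carry_out:
  moves:
    - [1, 14.8, 0, 15.9, 0, -1.574, 0]
    - [1, 14.8, 0, 15.9, 0, -1.574, 0]
    - [1, 14.8, 0, 15.9, 0, -1.574, 0]
    - [1, 14.8, 0, 15.9, 0, -1.574, 0]
    - [1, 14.8, 0, 15.9, 0, -1.574, 0]
    - [1, 14.8, 0, 15.9, 0, -1.574, 0]
    - [1, 14.8, 0, 15.9, 0, -1.574, 0]
    - [1, 14.8, 0, 15.9, 0, -1.574, 0]
    - [1, 14.8, 0, 15.9, 0, -1.574, 0]
    - [1, 14.8, 0, 15.9, 0, -1.574, 0]
    - [1, 14.8, 0, 15.9, 0, -1.574, 0]
    - [1, 14.8, 0, 15.9, 0, -1.574, 0]
    - [1, 14.8, 0, 15.9, 0, -1.574, 0]

```text
time: 10.85
position: [0.5676, -0.2103, 0.2734]
tool_rot: [-0.704, 0.063, -0.063, 0.704]
ft_force: [-0.3, -0.1, -0.4]
grip_width: 0.0869
```

```bash
python3 - <<'E'
from h import *
o=robot.get_obs();print(o["time"],o["position"],o["grip_width"],o["ft_force"],R.from_quat(o["tool_rot"]).as_matrix().round(3),o["q"].round(2))
np.save("o7.npy",o,allow_pickle=True)
im=robot.camera("wrist")[:,:,::-1];crop(im,0,512,0,384,1.55,"pics/w7.png")
E
```

```text
10.85 [ 0.56760287 -0.21034048  0.27340699] 0.08691942092963999 [-0.26515842 -0.11975032 -0.3667617 ] [[ 0.984 -0.     0.177]
 [-0.177  0.     0.984]
 [-0.    -1.     0.   ]] [-0.54  0.47  1.45 -0.    1.21 -0.36]
```

View pics/w7.png

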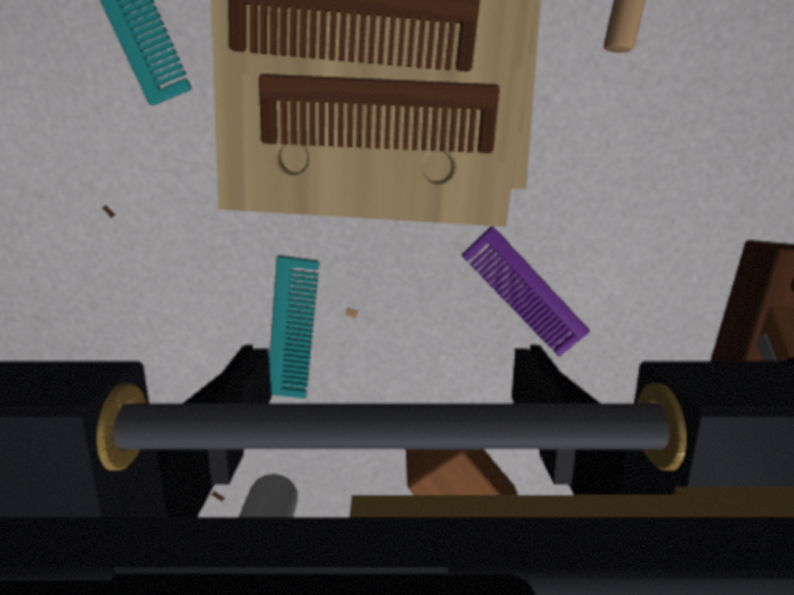

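```bash
python3 - <<'E'
from h import *
o=np.load("o7.npy",allow_pickle=True).item();c=cam("wrist",o)
for n,(u,v),z in [("base+-",(526,188),.055),("base edge",(539,20),.055),("top--",(218,208),.119),("top+-",(507,225),.119),("mallet",(460,460),.06),("glue",(270,490),.09),("glue",(270,490),.13)]:
    print(n,on_plane(c,u/1.55-.2,v/1.55-.2,z).round(4))
c=cam("top")
for p,z in [((375,188),.06),((380,240),.1)]:print(on_plane(c,*p,z))
E
```

```text
base+- [ 0.6718 -0.1757  0.055 ]
base edge [ 0.6912 -0.0706  0.055 ]
top-- [ 0.4761 -0.1476  0.119 ]
top+- [ 0.6423 -0.1879  0.119 ]
mallet [ 0.5945 -0.3843  0.06  ]
glue [ 0.4462 -0.3633  0.09  ]
glue [ 0.4631 -0.3349  0.13  ]
[ 0.58780077 -0.42858903  0.06      ]
[ 0.40818765 -0.42528878  0.1       ]
```

Emit:
carry_out:
  moves:
    - [1, 0, 5, 0, 0, 0, 0]
    - [1, 0, 10, 0, 0, 0, 0]
    - [1, 0, 14, 0, 0, 0, 0]
    - [1, 0, 15.5, 0, 0, 0, 0]
    - [1, 0, 15.5, 1, 0, 0, 0]
    - [1, 0, 15.5, 2.2, 0, 0, 0]
    - [1, 0, 15.5, 2.5, 0, 0, 0]
    - [1, 0, 15.5, 2.8, 0, 0, 0]
    - [1, 0, 15.5, 3.1, 0, 0, 0]
    - [1, 0, 15.5, 3.4, 0, 0, 0]

```text
time: 11.9
position: [0.5752, -0.1783, 0.12]
tool_rot: [0.705, -0.061, 0.064, -0.703]
ft_force: [0.7, -5.7, 1.7]
grip_width: 0.0874
```

Emit:
carry_out:
  moves:
    - [1, 0, 0, 0.3, 0, 0, 0]
    - [1, 0, 0, 0.6, 0, 0, 0]
    - [1, 0, 0, 0.8, 0, 0, 0]
    - [1, 0, 0, 0.8, 0, 0, 0]

```text
time: 12.3
position: [0.5768, -0.1704, 0.12]
tool_rot: [0.705, -0.061, 0.064, -0.703]
ft_force: [0.8, -4.3, 3.2]
grip_width: 0.0872
```

```bash
python3 - <<'E'
from h import *
o=robot.get_obs();print(o["time"],o["position"],o["grip_width"],o["ft_force"],R.from_quat(o["tool_rot"]).as_matrix().round(3),o["q"].round(2))
np.save("o8.npy",o,allow_pickle=True)
im=robot.camera("wrist")[:,:,::-1];crop(im,0,512,0,384,1.55,"pics/w8.png")
im=robot.camera("scene")[:,:,::-1];cv2.imwrite("pics/s8raw.png",im);crop(im,200,300,155,245,6.6,"pics/s8z.png")
E
```

```text
12.3 [ 0.57677081 -0.17037755  0.11996551] 0.08721814042368124 [ 0.77123524 -4.34872798  3.23334265] [[ 0.984  0.005  0.176]
 [-0.176 -0.003  0.984]
 [ 0.005 -1.    -0.002]] [-0.47  0.66  1.6  -0.    0.87 -0.29]
```

View pics/w8.png

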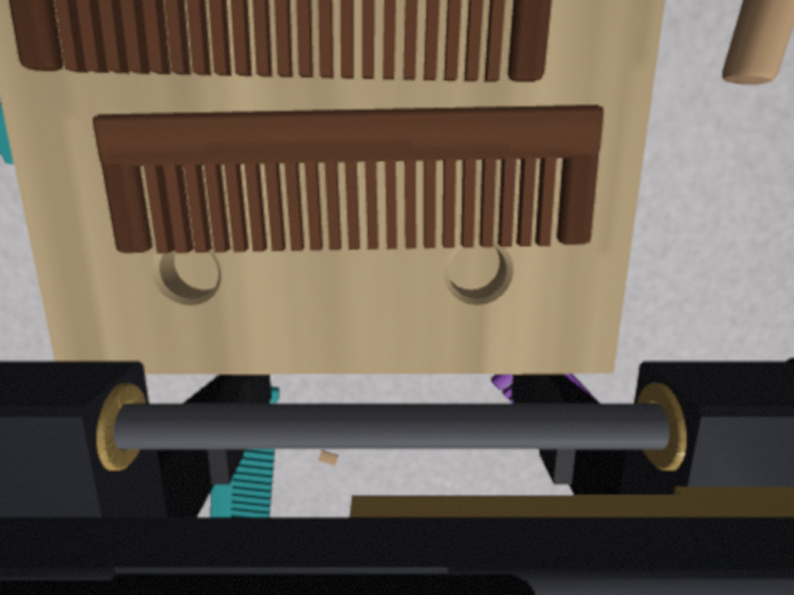

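View pics/s8z.png

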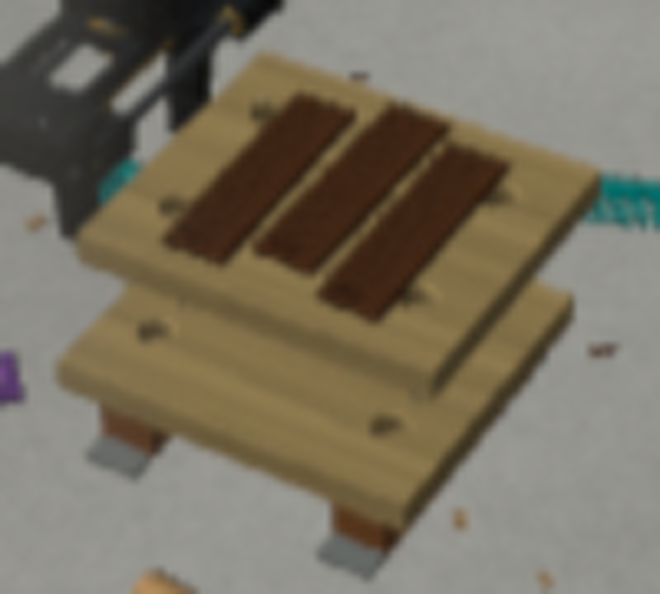

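```bash
python3 - <<'E'
from h import *
o=np.load("o8.npy",allow_pickle=True).item();c=cam("wrist",o);s=cam("scene")
g=lambda u,v:(200+u/6.6-.42,155+v/6.6-.42)
P=lambda c,l,z:[on_plane(c,*x,z) for x in l]
k=[(.085,.1),(-.085,.1),(-.085,-.1),(.085,-.1)]
t0=fit(k,P(s,[g(390,375),g(577,180),g(250,43),g(50,225)],.119))
t1=fit(k,P(s,[g(434,377),g(602,177),g(264,50),g(80,238)],.119))
print(t0,t1,"moved",rel(t0[0],-10.3,t1[0],t1[1]))
tt=[on_plane(c,613/1.55-.2,373/1.55-.2,.119),on_plane(c,300/1.55-.2,373/1.55-.2,.119)];print(np.round(tt,4))
tb=np.array([.606,-.062])
print("corner rel base",rel(tb,-10.3,tt[0][:2],0),"top rel",rel(tb,-10.3,t1[0],t1[1]),"tcp rel",rel(tb,-10.3,o["position"][:2],0))
# same-camera comparison of base/top
b=fit(k[:2]+[k[3]],P(s,[g(405,493),g(573,300),g(58,360)],.055));print(b)
E
```

```text
(array([ 0.58367234, -0.07038796]), np.float64(-13.390004983506824), np.float64(0.0023320834858647776)) (array([ 0.58251724, -0.05598659]), np.float64(-10.561323004431594), np.float64(0.002906803191706331)) moved (array([-3.71148085, 13.96275319]), np.float64(-0.26132300443159373))
[[ 0.6469 -0.1715  0.119 ]
 [ 0.5517 -0.1541  0.119 ]]
corner rel base (array([  59.82357118, -100.39939932]), 10.3) top rel (array([-24.17954937,   1.71773038]), np.float64(-0.26132300443159373)) tcp rel (array([  -9.38001605, -111.85729379]), 10.3)
(array([ 0.60323062, -0.06313265]), np.float64(-10.631426337908419), np.float64(0.0068343936258248306))
```

Emit:
carry_out:
  moves:
    - [1, 0, 0, -1.5, 0, 0, 0]
    - [1, 0, -2, -3, 0, 0, 0]
    - [1, 0, -7, -3, 0, 0, 0]
    - [1, 0, -12, -3, 0, 0.1, 0]
    - [1, -3, -13, -1, 0, 0.25, 0]
    - [1, -13.3, -13, 11.2, 0, 1.573, 0]
    - [1, -13.3, -13, 11.2, 0, 1.573, 0]
    - [1, -13.3, -13, 11.2, 0, 1.573, 0]
    - [1, -13.3, -13, 11.2, 0, 1.573, 0]
    - [1, -13.3, -13, 11.2, 0, 1.573, 0]
    - [1, -13.3, -13, 11.2, 0, 1.573, 0]
    - [1, -13.3, -13, 11.2, 0, 1.573, 0]
    - [1, -13.3, -13, 11.2, 0, 1.573, 0]
    - [1, -13.3, -13, 11.2, 0, 1.573, 0]
    - [1, -13.3, -13, 11.2, 0, 1.573, 0]
    - [1, -13.3, -13, 11.2, 0, 1.573, 0]

```text
time: 14.0
position: [0.4629, -0.0352, 0.2481]
tool_rot: [-0.454, 0.543, -0.541, 0.454]
ft_force: [-0.4, -0.0, 0.6]
grip_width: 0.0873
```

```bash
python3 - <<'E'
from h import *
o=robot.get_obs();print(o["time"],o["position"],o["grip_width"],o["ft_force"],R.from_quat(o["tool_rot"]).as_matrix().round(3),o["q"].round(2))
print(rel(np.array([.606,-.062]),-10.3,o["position"][:2],0))
np.save("o9.npy",o,allow_pickle=True)
im=robot.camera("wrist")[:,:,::-1];crop(im,0,512,0,384,1.55,"pics/w9.png")
im=robot.camera("scene")[:,:,::-1];cv2.imwrite("pics/s9raw.png",im);crop(im,200,300,155,245,6.6,"pics/s9z.png")
E
```

```text
14.0 [ 0.46287551 -0.03518858  0.24811992] 0.08727629049024625 [-0.37162373 -0.04589168  0.64684652] [[-0.176 -0.002  0.984]
 [-0.984  0.001 -0.176]
 [-0.001 -1.    -0.002]] [-0.32  0.31  1.82  0.    1.01  1.43]
(array([-145.61198853,    0.78837767]), 10.3)
```

View pics/w9.png

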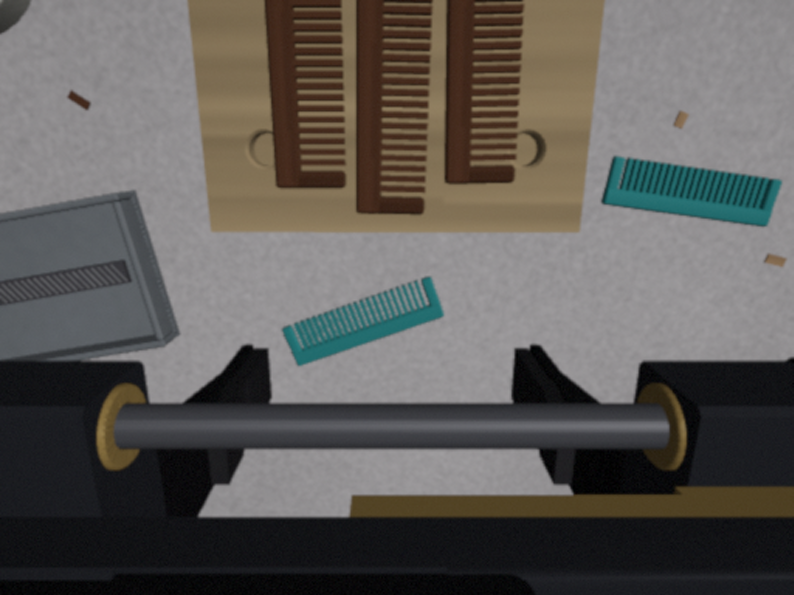

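View pics/s9z.png

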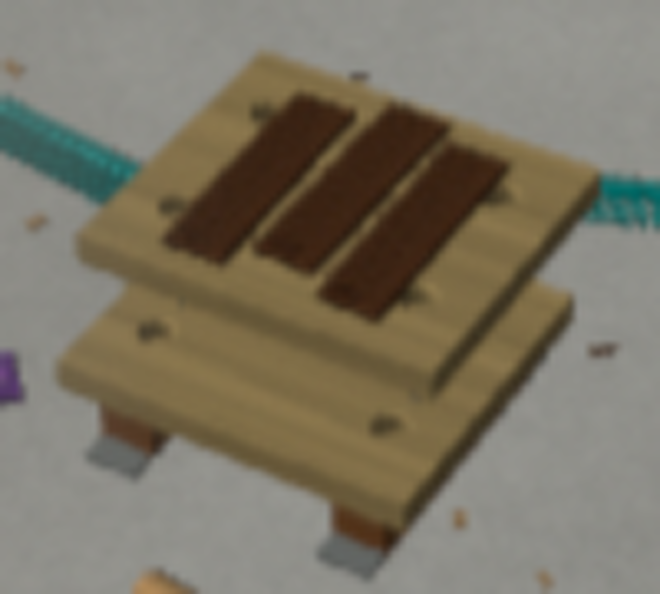

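Emit:
carry_out:
  moves:
    - [1, 0, 5, 0, 0, 0, 0]
    - [1, 0, 10, 0, 0, 0, 0]
    - [1, 0, 13, 0, 0, 0, 0]
    - [1, 0, 13, 1, 0, 0, 0]
    - [1, 0, 13, 2, 0, 0, 0]
    - [1, 0, 13, 2.3, 0, 0, 0]
    - [1, 0, 13, 2.6, 0, 0, 0]
    - [1, 0, 13, 2.9, 0, 0, 0]
    - [1, 0, 13, 3.2, 0, 0, 0]
    - [1, 0, 13, 3.5, 0, 0, 0]
    - [1, 0, 13, 3.8, 0, 0, 0]
    - [1, 0, 13, 4.1, 0, 0, 0]
    - [1, 0, 13, 4.3, 0, 0, 0]
    - [1, 0, 13, 4.3, 0, 0, 0]

```text
time: 15.5
position: [0.505, -0.0425, 0.1193]
tool_rot: [-0.454, 0.543, -0.542, 0.453]
ft_force: [-3.8, 0.3, 2.7]
grip_width: 0.087
```

```bash
python3 - <<'E'
from h import *
o=robot.get_obs();print(o["time"],o["position"],o["grip_width"],o["ft_force"])
print(rel(np.array([.606,-.062]),-10.3,o["position"][:2],0))
im=robot.camera("wrist")[:,:,::-1];crop(im,0,512,0,384,1.55,"pics/w10.png")
im=robot.camera("scene")[:,:,::-1];cv2.imwrite("pics/s10raw.png",im);crop(im,200,300,155,245,6.6,"pics/s10z.png")
E
```

```text
15.5 [ 0.5049793  -0.04250884  0.11932328] 0.08703044776278203 [-3.77155739  0.3279635   2.68195079]
(array([-102.87781491,    1.11433552]), 10.3)
```

View pics/s10z.png

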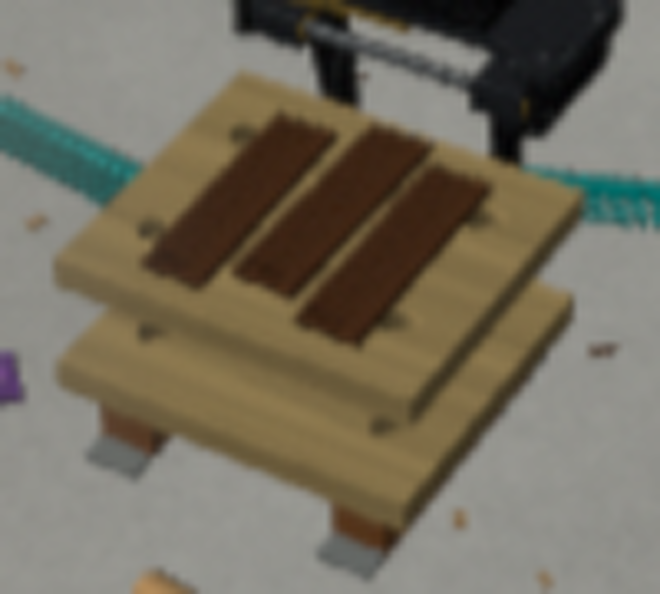

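View pics/w10.png

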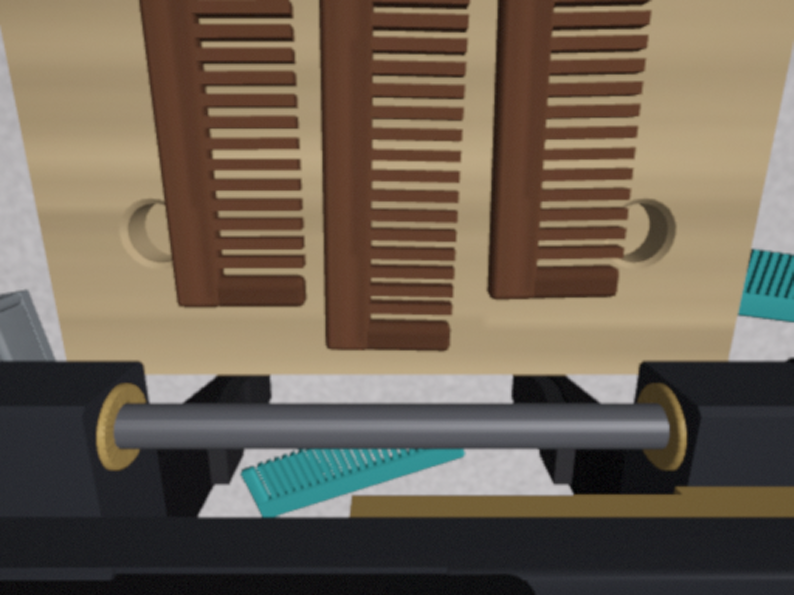

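Emit:
carry_out:
  moves:
    - [1, 0, 0, 0.1, 0, 0, 0]
    - [1, 0, 0, 0.2, 0, 0, 0]
    - [1, 0, 0, 0.3, 0, 0, 0]
    - [1, 0, 0, 0.3, 0, 0, 0]

```text
time: 16.0
position: [0.51, -0.0438, 0.1194]
tool_rot: [0.453, -0.542, 0.544, -0.454]
ft_force: [-2.2, -0.2, 1.8]
grip_width: 0.087
```

```bash
cat > look.py <<'E'
import sys
from h import *
n=sys.argv[1]
o=robot.get_obs();print(o["time"],o["position"],o["ft_force"].round(1),rel(np.array([.606,-.062]),-10.3,o["position"][:2],0)[0].round(1))
im=robot.camera("scene")[:,:,::-1];cv2.imwrite(f"pics/s{n}raw.png",im);crop(im,200,300,155,245,6.6,f"pics/s{n}z.png")
E
python3 look.py 11
python3 - <<'E'
from h import *
s=cam("scene")
tb=np.array([.6055,-.0625]);a=np.radians(-10.3);ex=np.array([np.cos(a),np.sin(a)]);ey=np.array([-np.sin(a),np.cos(a)])
for z in (.055,.119,.109):
  print(z,[((proj(s,[*(tb+x*ex+y*ey),z])+.42-[200,155])*6.6).round(0) for x,y in [(.085,.1),(-.085,.1),(-.085,-.1),(.085,-.1)]])
E
```

```text
16.0 [ 0.51001415 -0.04381666  0.11940214] [-2.2 -0.2  1.8] [-97.7   0.7]
0.055 [array([405., 507.]), array([575., 295.]), array([241., 170.]), array([ 56., 362.])]
0.119 [array([403., 409.]), array([578., 199.]), array([236.,  75.]), array([ 44., 265.])]
0.109 [array([404., 425.]), array([578., 214.]), array([237.,  90.]), array([ 46., 280.])]
```

View pics/s11z.png

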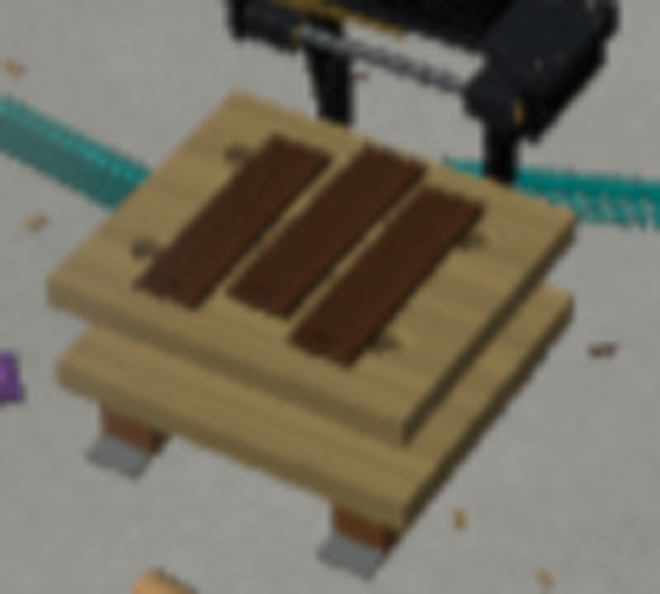

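Emit:
carry_out:
  moves:
    - [1, 0, 0, -1, 0, 0, 0]
    - [1, 0, 0, -4, 0, 0, 0]
    - [1, 0, -4, -5, 0, 0, 0]
    - [1, 0, -9, -5, 0, 0, 0]
    - [1, 0, -13, -5, 0, 0, 0]
    - [1, 0, -13, -5, 0, 0, 0]

```text
time: 16.65
position: [0.4639, -0.0359, 0.2541]
tool_rot: [0.45, -0.538, 0.547, -0.456]
ft_force: [0.1, 0.5, 0.5]
grip_width: 0.0869
```

```bash
python3 look.py 12; python3 - <<'E'
from h import *
o=robot.get_obs();np.save("o12.npy",o,allow_pickle=True)
im=robot.camera("wrist")[:,:,::-1];crop(im,0,512,0,384,1.55,"pics/w12.png")
im=cv2.imread("pics/s12raw.png");crop(im,205,300,190,245,8,"pics/s12b.png");crop(im,150,420,120,300,2.9,"pics/s12w.png")
E
```

```text
16.65 [ 0.46387064 -0.03588084  0.25405993] [0.1 0.5 0.5] [-144.5    0.3]
```

View pics/s12z.png

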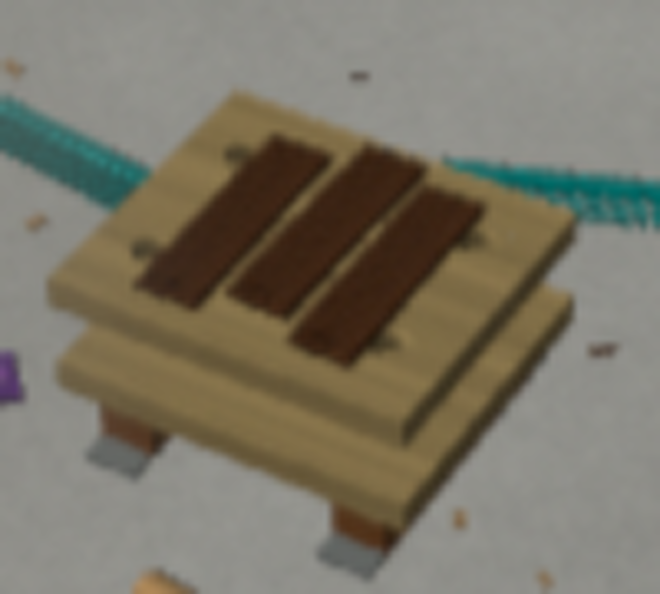

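View pics/w12.png

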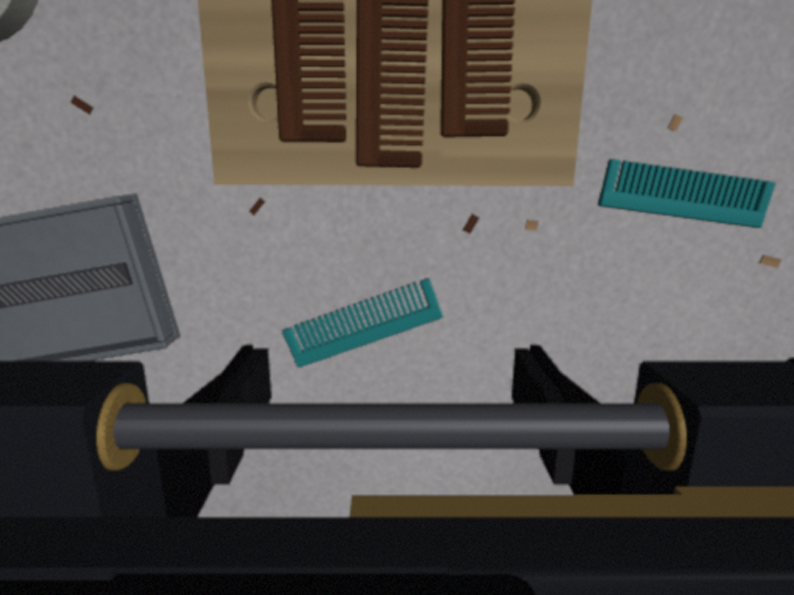

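View pics/s12w.png

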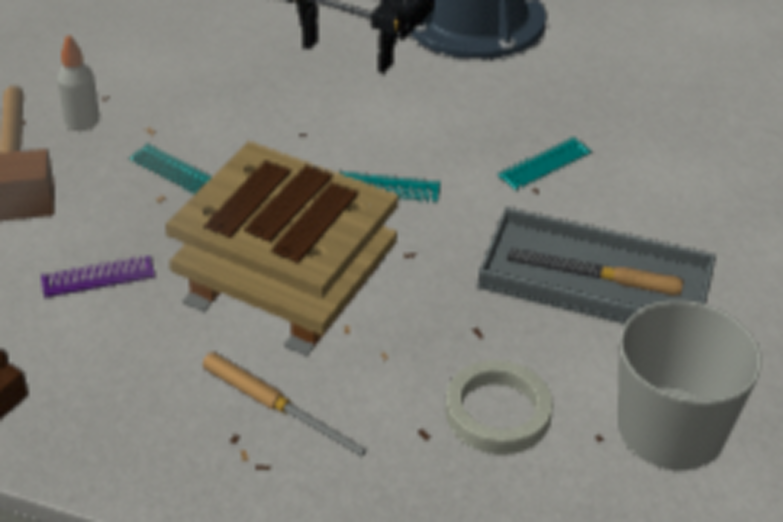

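```bash
python3 - <<'E'
from h import *
im=cv2.imread("pics/s12raw.png");crop(im,245,290,195,240,13,"pics/s12c.png")
o=np.load("o12.npy",allow_pickle=True).item();c=cam("wrist",o)
for z in (.109,.119):
    a,b=[on_plane(c,u/1.55-.2,v/1.55-.2,z) for u,v in ((214,184.5),(575,185))]
    print(z,a.round(4),b.round(4),np.linalg.norm(a-b))
s=cam("scene");g=lambda u,v:(200+u/6.6-.42,155+v/6.6-.42)
k=[(.085,.1),(-.085,.1),(-.085,-.1),(.085,-.1)]
pix=[(405,427),(577,215),(237,92),(48,280)]
for z in (.109,.119): print(z,fit(k,[on_plane(s,*g(*p),z) for p in pix]))
E
```

```text
0.109 [0.5398 0.0518 0.109 ] [ 0.5035 -0.1466  0.109 ] 0.20170611832807617
0.119 [0.5396 0.0483 0.119 ] [ 0.5046 -0.1431  0.119 ] 0.19454703116903121
0.109 (array([ 0.60624467, -0.06187924]), np.float64(-10.343046571084729), np.float64(0.0011273092239618698))
0.119 (array([ 0.61676841, -0.05745539]), np.float64(-10.34304657108474), np.float64(0.0019721876958268547))
```

View pics/s12c.png

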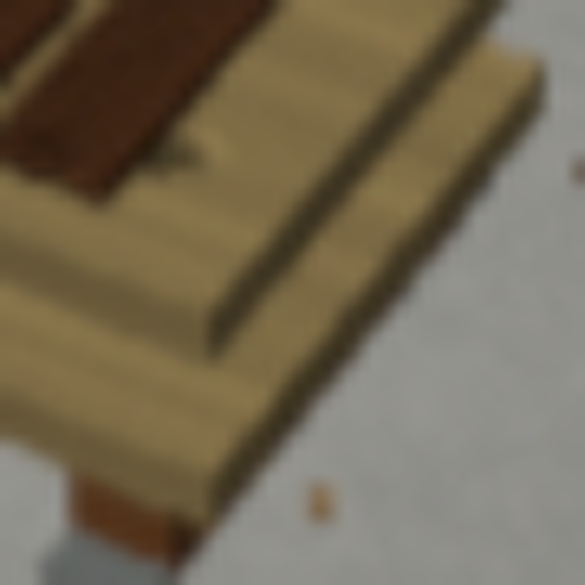

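```bash
python3 -c "
from rig import robot
print(robot.hand_in())"
```

```text
the job is handed in; nothing more can be done
None
```

The rasp is in the grey tray and the upper board is seated on the lower one. I handed the job in at about 16.8 s of the 58 s allowed.

**What I did:** I gripped the rasp by its handle, drew it out along its own axis without disturbing the board, and set it down in the tray. I then pushed the upper board with both open fingers, first about 14 mm on its -y edge, which also squared it up. A second push on its -x edge took it across until it dropped in, then the arm backed clear. Push forces read about 2 to 6 N.

**Last checks:**
- **Pins:** In the scene picture the upper board's top face stands about 54 mm above the lower board's at the three corners I could compare. Seated is 54 mm and unseated is 64 mm.
- **Fourth corner (near, right):** Its lower-board corner is hidden. The whole-board corner fit includes it and agrees with the seated height to about 1 mm. The wrist picture's board width also fits the seated height: 201.7 mm, against 194.5 mm if unseated and 200 mm true.
- **Position:** The upper board's centre and turn match the lower board's as I measured them, x 0.606 m, y -0.062 m and -10.3 degrees. My separate estimates of the lower board differed by up to about 8 mm in y, so the drop and the flush edges are the stronger evidence.
- **Other things:** All three combs are still on the board, and the bystanders in view look unmoved.

No check failed.

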